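# Load the warming bay and set the bell timer

## Task

Put the blue lidded pot into the warming bay whose hood is high enough for it, standing upright on the plate with its round body fully under the hood and its handle pointing straight out of the bay's front. Then set the bell timer: turn its dial clockwise past the red 30-minute top mark, and back down to the green 20-minute mark, to within a minute. Leave the pan in the other bay and the other things on the bench alone.

Things in the scene. Friction and masses are not known exactly. Their poses are not given: they have to be found in the camera images.
- pot_mid (a point): Blue round pot, 84 mm across and 100 mm tall over its fixed steel lid (86 mm across) and lid knob, about 0.3 kg, loose, standing on the bench at the start. This point lies on its vertical axis, 50 mm above its underside. z is up; the handle sticks out along -x.
- pot_grip (a point): Point on the pot's straight, level black handle: 120 mm from the pot's axis along the pot's -x, 66 mm above its underside, in the middle of the bar. The bar is 16 mm wide (along y) and 18 mm tall and runs from 42 to 158 mm from the axis. Same axes as pot_mid. The pot's weight lies about 95 mm from this point, so grip firmly (60 N or more).
- tall_bay_floor (a point): The higher warming bay, fixed: a dark plate 6 mm thick on the bench, 120 mm deep (x) and 140 mm wide (y), two 8 mm side walls 124 mm apart, and a white hood 12 mm thick over the whole plate, 125 mm clear above the plate (top 143 mm above the bench). Open at the front (-x of this point, towards the robot) and at the back. This point is the centre of the plate's upper face; z is up. The two bays may stand in either order.
- low_bay_floor (a point): The lower warming bay, fixed, built the same but with only 80 mm clear above its plate (hood top 98 mm above the bench). This point is the centre of its plate's upper face; -x is its open front. The low pan stands in it.
- low_pan: Bystander: low aluminium pan with lid, 90 mm across, 55 mm tall, green handle reaching 125 mm from its axis along -x, out of the low bay's front, 39 mm high. Loose, in the low bay; leave it. Origin under its centre.
- timer_top (a point): Bell timer, fixed to the bench: white round housing 156 mm across, 62 mm tall, small brass bell (up to 44 mm high) beside it along +x (out to 124 mm). This point is the centre of the housing's top, on the dial's axis; z up. Marks round the dial each minute (5 degrees), longer each 5: 0 lies along -x of this point, and they go clockwise seen from above (20, broad green, at 100 degrees; 30, broad red, the top mark, at 150 degrees).
- dial_grip (a point): Grip of the timer's dial: an upright black bar 84 mm long (its own x), 16 mm wide (y), standing on a grey disc 100 mm across and 8 mm thick that turns with it. This point lies on the dial's vertical axis, 30 mm above the housing's top (92 mm above the bench); the bar reaches from 8 to 42 mm above the housing. The white pointer is on the -x end of the bar. Axes turn with the dial.
- dial (a joint): Angle of the timer's dial in rad, growing clockwise seen from above: 0 at the 0 mark, 0.0873 per minute, 1.745 at 20 minutes, 2.618 at the 30-minute top mark, hard stop at 2.93. About 0.06 N m of friction; it stays where it is left and does not run down.
- meal_tray: Bystander: sealed black meal tray 98 x 168 x 42 mm behind the bays, loose; leave it. Origin under its centre.
- spatula: Bystander: spatula with green handle, 280 mm long, 20 mm high, lying flat on the bench across the front of the bays (its length, along its own x, roughly sideways to the robot), loose; leave it. Origin near its middle, on the bench.
- spice_jar: Bystander: jar with red cap, 60 mm across, 120 mm tall, behind the bays, loose; leave it. Origin under its centre.

How it is judged:
On the way, in this order (a step that is already met when the one before it is completed fails the run):
1. the pot stands upright on the plate of the tall bay, fully under its hood, handle out of the front, released (x of pot_mid in the frame of tall_bay_floor between -0.02 and 0.02 m and y of pot_mid in the frame of tall_bay_floor between -0.02 and 0.02 m and z of pot_mid in the frame of tall_bay_floor between 0.04 and 0.054 m and angle between pot_mid's own z axis and vertical below 0.052 rad and x of pot_grip in the frame of tall_bay_floor below -0.08 m and angle between the x axis of pot_mid and the x axis of tall_bay_floor, either way round below 0.35 rad and contact force between the fingers and pot below 0.1 N and linear speed of pot below 0.02 m/s), for 0.2 s.
2. the dial is turned past the 30-minute top mark (value of joint dial above 2.64 rad), for 0.05 s.
At the end, for the whole second after the job is handed in: The pot stands released and upright (3 degrees) on the tall bay's plate, its axis within 20 mm of the plate's centre lengthways and sideways, handle within 20 degrees of straight out of the front; the dial is within 0.1 rad of 20 minutes after having been past 30; nothing else shifted (all of step 1 and value of joint dial between 1.645 and 1.845 rad and linear speed of low_pan below 0.02 m/s); the robot touches nothing.
It fails at once if the pot is tipped by more than 35 degrees (angle between pot_mid's own z axis and vertical above 0.61 rad).
It fails at once if the low pan is shifted by more than 15 mm (distance of low_pan from where it was at the start of the episode above 0.015 m).
It fails at once if the meal tray, spatula or spice jar is shifted by more than 20 mm (distance of any of meal_tray, spatula, spice_jar from where it was at the start of the episode above 0.02 m).
It also fails if it takes over 69 s, if anything falls off the work surface, if the arm or the gripper's body presses on something with over 40 N, if the wrist force passes 120 N, or if a joint passes its speed limit or range.

## Robot

A 6-joint arm with a two-finger parallel gripper is mounted at the origin on the work surface. World frame = base frame: x ahead of the robot, y to its left, z up, the work surface at z = 0. Lengths are in m, angles in rad, forces in N, time in s.
With the tool pointing down it reaches from about 0.3 to 0.85 m from the base axis. Payload 4.2 kg.
Tool frame: the origin (TCP) lies on the centre line of the jaws, within the pads' length; the fingertips stand 11 mm ahead of it and the grasp point (between the pads) lies 8 mm behind it; y points along the fingers, x is the direction in which the jaws open and shut, and the axes are right-handed (so a half turn about y gives the same grasp; the last joint's range is limited). The gripper opens to 91 mm and grips with 3 to 60 N. Pads are 32 mm wide; open, the fingers measure 118 mm over their backs; the gripper's body (76 mm by 178 mm) begins 60 mm behind the grasp point.
Start: joints at [-1.226, 0.32, 1.565, -0, 1.257, -0.02], TCP at [0.205, -0.537, 0.225] pointing down, gripper open.
Joint ranges: [-3.11, 3.11], [-0.84, 2.01], [0.21, 2.61], [-1.34, 4.49], [0.05, 2.63], [-2.56, 2.56]. Speed limits (rad/s): [2.57, 2.57, 3.14, 3.14, 3.14, 3.14].

## Interface

Orientations are given as a unit quaternion [w, x, y, z].
In Python, from station import r gives the robot as it stands. The module is installed in compiled form; this text tells all that it offers.
- The arm moves only by the tool apply_moves, never from a script. Its argument "series" is a list that holds one entry, the list of rows, each a list of 5 numbers: the closure, from 0 (fully open) to 1 (shut), then the shift along the tool's x, y, z in cm, then the turn about the tool's y in rad. In form: [[[grip, dx, dy, dz, roll], ...]]. A call has 1 to 12 rows; each row shifts and turns the commanded pose from where the row before left it, along the tool's axes as they then stand; what a row does not reach is not made up. A row lasts 1/12 s, in which the tool goes at most 41.7 mm and 7.16 degrees, less where a joint would pass 70% of its speed; a pose out of reach is approached as far as the arm can. A call is refused whole if a number of a shift passes 4.17 or a number of a turn 0.125, either way. A call with a gripper value outside its range is refused whole. The fingers move at their own pace and stop on an object; "force" is the grip in N (left out, the last holds). Time passes only in rows, so rows that do not move let the fingers close. It gives the time, the measured TCP pose, the force and the opening at its end, in the units of the state.
- r.get_state(): the state, without advancing time (a new reading comes with each control period).
- r.get_image(name): name is "scene" or "top" or "wrist"; returns the picture (400x640x3 uint8, red, green, blue); there is no depth.
- r.calibration(name): a dict with "mtx" (3x3 intrinsics, pixels), "R" (3x3) and "t" (3): a world point X has camera coordinates R X + t. Camera axes: x right, y down, z forward; pixel columns grow to the right and rows downward; lengths in m; the calibration is good to about 2 mm. A picture is of the moment at which its call begins: read the wrist's pose just before it. calibration takes no time and is no camera call; for the wrist camera it gives the pose at the moment of the call.
- r.finish_job(): hands the job in, once; it reports no verdict.
The state is a dict: "time_s": time; "q": joint angles; "qvel": joint speeds; "tau": joint torques, N m; "tool_pos": TCP position; "tool_rot": TCP orientation; "wrist_force": force on the tool from outside, world axes, zero at the start; "torque": the same for the moment, N m; "opening": opening from 0.0 (shut) to 1.0 (fully open).
Only numpy, scipy, OpenCV 4.12 (cv2) and the standard library are available. Lean on these libraries where they do the work, as an engineer would, in place of code of your own. Each camera call takes 0.05 s, during which the arm holds its last target. There are 200 camera calls.

## Working session

There is one attempt and no reset: what is moved stays moved. The work goes in short steps, Python scripts to look and compute and a tool call to move; the robot and the scene stay as the last step left them, time stands still between calls to the robot, and variables do not carry over. Pictures are saved under pics/ and viewed, about 8 in all and at most 12, crops included, and the job is handed in when it is done.

Besides the shell and the picture viewer there is one more tool, called after "Emit:" as name(argument=value, ...) on one line, values as JSON. apply_moves: Moves the arm, as the interface text tells. Its arguments: {"type":"object","properties":{"series":{"type":"array"},"force":{"type":"number"}},"required":["series"]}

```bash
mkdir -p pics; cat > h.py <<'E'
import numpy as np, cv2
from station import r
from scipy.spatial.transform import Rotation as Ro
def save(name,cam,crop=None,s=1):
    im=r.get_image(cam)[:,:,::-1]
    if crop: x0,y0,x1,y1=crop; im=im[y0:y1,x0:x1]
    if s!=1: im=cv2.resize(im,None,fx=s,fy=s,interpolation=cv2.INTER_CUBIC)
    cv2.imwrite('pics/'+name+'.png',im)
def ray(cam,u,v,z):
    c=r.calibration(cam);K,R,t=map(np.array,(c['mtx'],c['R'],c['t']))
    o=-R.T@t; d=R.T@np.linalg.solve(K,[u,v,1.]); return o+d*(z-o[2])/d[2]
def proj(cam,X):
    c=r.calibration(cam);K,R,t=map(np.array,(c['mtx'],c['R'],c['t']))
    p=K@(R@np.array(X)+t); return p[:2]/p[2]
def tool():
    s=r.get_state(); q=s['tool_rot']; return np.array(s['tool_pos']),Ro.from_quat([q[1],q[2],q[3],q[0]]).as_matrix(),s
E
python3 - <<'E'
from h import *
np.set_printoptions(precision=4,suppress=True)
save('top0','top');save('sc0','scene')
p,R,s=tool();print(p,R,s)
for c in('top','scene'):
    k=r.calibration(c);print(c,k['mtx'],-np.array(k['R']).T@k['t'],k['R'])
E
```

```text
[ 0.205  -0.5368  0.2242] [[ 0.3567 -0.0006  0.9342]
 [-0.9342  0.0015  0.3567]
 [-0.0016 -1.      0.    ]] {'time_s': 0.1, 'q': array([-1.226 ,  0.3203,  1.5655, -0.    ,  1.2574, -0.02  ]), 'qvel': array([ 0.001 , -0.0015, -0.0025,  0.0006,  0.0022,  0.0012]), 'tau': array([  0.0005, -41.3334, -23.2511,   0.0729,   0.0423,  -0.0001]), 'tool_pos': array([ 0.205 , -0.5368,  0.2242]), 'tool_rot': array([ 0.5827, -0.5821,  0.4015, -0.4006]), 'wrist_force': array([ 0.4353, -0.258 , -0.0553]), 'torque': array([-0.0216, -0.0566,  0.0469]), 'opening': 1.0022285395149073}
top [[423.5818   0.     325.6876]
 [  0.     423.5818 200.392 ]
 [  0.       0.       1.    ]] [ 0.3693 -0.0153  1.2455] [[-0.0148 -0.9999  0.0015]
 [-0.9797  0.0142 -0.1999]
 [ 0.1998 -0.0044 -0.9798]]
scene [[399.1987   0.     328.7468]
 [  0.     399.1987 199.4213]
 [  0.       0.       1.    ]] [1.1043 0.2179 0.7753] [[-0.3703  0.9288 -0.0149]
 [ 0.7488  0.289  -0.5964]
 [-0.5496 -0.2321 -0.8025]]
```

View pics/top0.png

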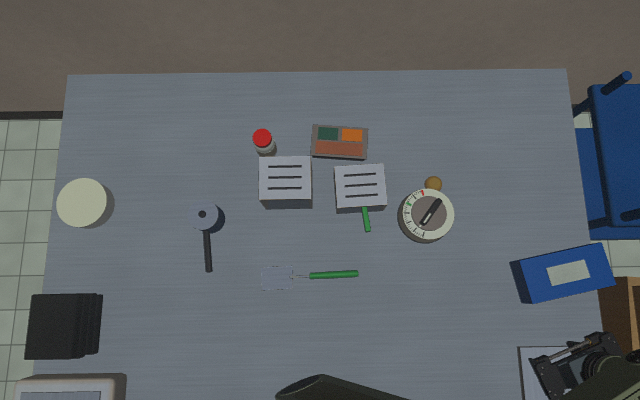

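View pics/sc0.png

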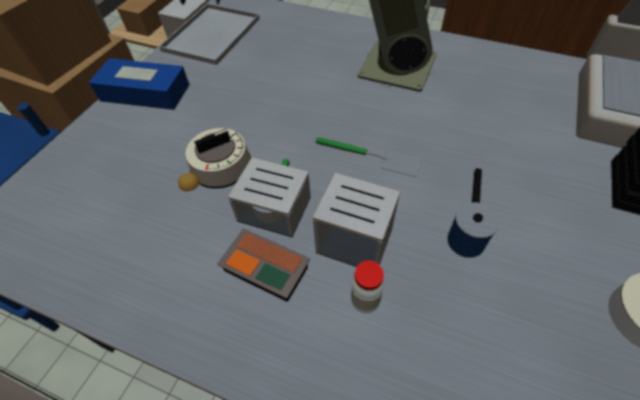

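The overview shows the tall bay at (285,180), the low bay at (360,187), the pot at (207,216) with its handle toward the robot, and the timer at (427,214). I'll take an enlarged crop to read points.

```bash
python3 - <<'E'
from h import *
save('top1','top',(185,120,465,290),2.857)
E
```

```text
(no output)
```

View pics/top1.png

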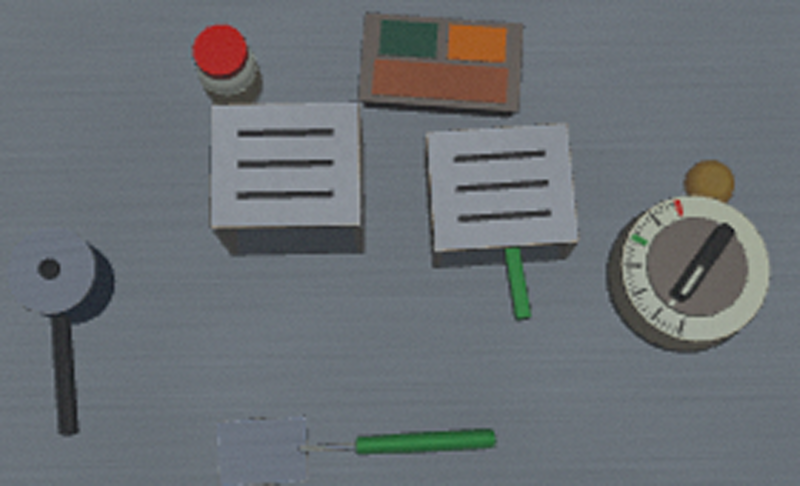

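```bash
python3 - <<'E'
from h import *
np.set_printoptions(precision=4,suppress=True)
def c(n,u,v,z): 
    X=ray('top',185+(u+.5)/2.857-.5,120+(v+.5)/2.857-.5,z);print(n,X);return X
q=[c('tall',*a,.143) for a in((211,104),(361,103),(365,228),(211,227))];print(np.mean(q,0))
q=[c('low',*a,.098) for a in((427,132),(568,124),(578,241),(433,251))];print(np.mean(q,0))
c('knob',49,268,.097);c('lid',52,275,.082);a=c('h0',61,318,.075);b=c('h1',67.5,434,.075);print(np.degrees(np.arctan2(*(a-b)[1::-1])))
c('timer',696,268,.062);c('disc',697,268,.07)
a=c('ptr',676,298,.104);b=c('far',728,228,.104);print((a+b)/2,np.degrees(np.arctan2(*(b-a)[1::-1])))
c('red',679,208,.062);c('green',641,240,.062);c('zero',683,328,.062)
for n,a in dict(spat0=(220,480),spat1=(220,418),spatm=(355,446),spate=(495,438)).items(): c(n,*a,.01)
c('panh',522,318,.045)
E
```

```text
tall [0.7195 0.1602 0.143 ]
tall [0.7185 0.0178 0.143 ]
tall [0.5972 0.015  0.143 ]
tall [0.6002 0.1582 0.143 ]
[0.6588 0.0878 0.143 ]
low [ 0.702  -0.0456  0.098 ]
low [ 0.7082 -0.1847  0.098 ]
low [ 0.5907 -0.1894  0.098 ]
low [ 0.5829 -0.0491  0.098 ]
[ 0.646  -0.1172  0.098 ]
knob [0.5718 0.3206 0.097 ]
lid [0.5675 0.3218 0.082 ]
h0 [0.5261 0.3132 0.075 ]
h1 [0.4147 0.3024 0.075 ]
5.552636567245721
timer [ 0.5686 -0.3108  0.062 ]
disc [ 0.5673 -0.3098  0.07  ]
ptr [ 0.5329 -0.2794  0.104 ]
far [ 0.6002 -0.3336  0.104 ]
[ 0.5665 -0.3065  0.104 ] -38.84885800943886
red [ 0.6298 -0.2976  0.062 ]
green [ 0.5977 -0.2577  0.062 ]
zero [ 0.5091 -0.2942  0.062 ]
spat0 [0.3695 0.1658 0.01  ]
spat1 [0.4309 0.1667 0.01  ]
spatm [0.401  0.0306 0.01  ]
spate [ 0.4069 -0.1104  0.01  ]
panh [ 0.5235 -0.1382  0.045 ]
```

Checks against known sizes hold up: the tall hood measures 142×120 mm, the handle end is 156 mm from the axis, and the low hood is about 140×120 mm. Next I'll move above the handle.

Emit:
apply_moves(series=[[[0,0,0,0,0.087],[0,0,0,0,0.087],[0,0,0,0,0.087],[0,-3.4,0,1.4,0],[0,-3.4,0,1.4,0],[0,-3.4,0,1.4,0],[0,-3.4,0,1.4,0],[0,-3.4,0,1.4,0],[0,-3.4,0,1.4,0],[0,-3.4,0,1.4,0],[0,-3.4,0,1.4,0],[0,-3.4,0,1.4,0]]], force=60)

```text
time_s: 1.15
tool_pos: [0.2986, -0.218, 0.2248]
tool_rot: [0.525, -0.525, 0.474, -0.474]
wrist_force: [1.5, -0.6, 0.5]
opening: 1.003
```

Emit:
apply_moves(series=[[[0,-3.4,0,1.4,0],[0,-3.4,0,1.4,0],[0,-3.4,0,1.4,0],[0,-3.4,0,1.4,0],[0,-3.4,0,1.4,0],[0,-3.4,0,1.4,0],[0,-3.4,0,1.4,0],[0,-3.4,0,1.4,0],[0,-3.4,0,1.4,0],[0,-3.4,0,1.4,0],[0,-3.4,0,1.4,0],[0,-3.4,0,1.4,0]]])

```text
time_s: 2.15
tool_pos: [0.4235, 0.2054, 0.2247]
tool_rot: [-0.525, 0.526, -0.473, 0.473]
wrist_force: [0.5, -0.4, -0.5]
opening: 1.003
```

```bash
cat >> h.py <<'E'
def togo(x,y,z,yaw):
    "cm to go along the tool axes (at target yaw of tool x, deg) and roll"
    p,R,s=tool(); y0=np.degrees(np.arctan2(R[1,0],R[0,0]))
    d=(np.array([x,y,z])-p)*100; a=np.radians(yaw)
    print('t',s['time_s'],'p',p.round(4),'yaw',y0.round(2),'tilt',R[:,1].round(4),'open',round(s['opening'],3),'F',s['wrist_force'].round(2))
    print('roll',round(-np.radians((yaw-y0+180)%360-180),3),'dx',round(d@[np.cos(a),np.sin(a),0],2),'dy',round(-d[2],2),'dz',round(d@[-np.sin(a),np.cos(a),0],2))
E
python3 - <<'E'
from h import *
togo(.4506,.307,.16,-84)
save('w1','wrist')
for X in((.4506,.307,.075),(.413,.303,.075)):print(proj('wrist',X))
E
```

```text
t 2.15 p [0.4235 0.2054 0.2247] yaw -84.01 tilt [-2.e-04 -4.e-04 -1.e+00] open 1.003 F [ 0.48 -0.36 -0.48]
roll -0.0 dx -9.82 dy 6.47 dz 3.76
[211.55958055 153.1763694 ]
[214.47958457 196.21520881]
```

View pics/w1.png

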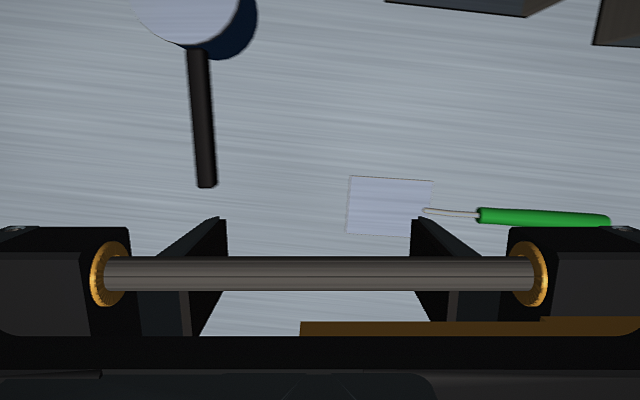

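The wrist view shows the handle running from (196,50) to its end at (206,186), against a predicted end of (214,196). I'll refine from these.

```bash
python3 - <<'E'
from h import *
a=ray('wrist',205,186,.075);b=ray('wrist',197,60,.075);d=(b-a)[:2];print(a,b,np.degrees(np.arctan2(d[1],d[0])),np.hypot(*d))
u=d/np.hypot(*d);g=a[:2]+.038*u;print(g,a[:2]+.158*u)
E
```

```text
[0.42128835 0.31164551 0.075     ] [0.52463974 0.32160458 0.075     ] 5.504103084859339 0.10383011286276284
[0.45911315 0.31529036] [0.57855987 0.3268004 ]
```

Emit:
apply_moves(series=[[[0,-3.4,1.0,1.4,0],[0,-3.4,2.5,1.4,0],[0,-3.4,3.0,1.4,0.009],[0,0,3.0,0,0],[0,0,0,0,0]]])

```text
time_s: 2.62
tool_pos: [0.4495, 0.3017, 0.1293]
tool_rot: [-0.519, 0.528, -0.476, 0.474]
wrist_force: [-1.1, -1.3, -0.3]
opening: 0.999
```

```bash
python3 - <<'E'
from h import *
togo(.457,.313,.058,-84.5)
save('w2','wrist')
for X in((.457,.313,.075),(.419,.3095,.075)):print(proj('wrist',X))
E
```

```text
t 2.6167 p [0.4495 0.3017 0.1293] yaw -84.44 tilt [-0.0104 -0.0069 -0.9999] open 0.999 F [-1.06 -1.3  -0.29]
roll 0.001 dx -1.06 dy 7.13 dz 0.86
[300.75193526 210.1603334 ]
[301.23753074 266.94809541]
```

View pics/w2.png

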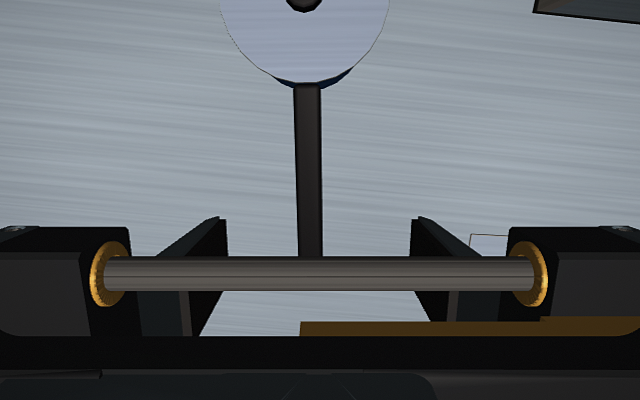

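```bash
python3 - <<'E'
from h import *
togo(.457,.313,.058,-84.5)
a=ray('wrist',310,235,.075);b=ray('wrist',307.5,110,.075);d=(b-a)[:2];print(a,b,np.degrees(np.arctan2(d[1],d[0])))
print('lid',ray('wrist',303,84,.082),ray('wrist',220,5,.084),ray('wrist',389,5,.084))
p=a; print(proj('wrist',(*(tool()[0][:2]),.058)))
E
```

```text
t 2.6667 p [0.4506 0.3015 0.1321] yaw -84.5 tilt [-0.0072 -0.005  -1.    ] open 0.999 F [0.82 0.19 0.66]
roll -0.0 dx -1.08 dy 7.41 dz 0.75
[0.44129081 0.30579902 0.075     ] [0.51763327 0.31413401 0.075     ] 6.230809557381834
lid [0.5312708  0.31766506 0.082     ] [0.56618563 0.36410378 0.084     ] [0.57467723 0.27611583 0.084     ]
[318.02080174 214.30118669]
```

Emit:
apply_moves(series=[[[0,-0.5,1.5,0.4,-0.01],[0,0,2.0,0,0],[0,0,2.0,0,0],[0,0,1.7,0,0],[0,0,0,0,0]]])

```text
time_s: 3.08
tool_pos: [0.4553, 0.3063, 0.0623]
tool_rot: [-0.524, 0.527, -0.474, 0.473]
wrist_force: [-0.5, -0.4, -0.1]
opening: 1.0
```

```bash
python3 - <<'E'
from h import *
r.get_image('wrist');r.get_image('wrist')
togo(.454,.307,.058,-83.9)
E
```

```text
t 3.1833 p [0.4571 0.3077 0.0648] yaw -84.05 tilt [ 1.4e-03  7.0e-04 -1.0e+00] open 0.999 F [ 0.42 -0.15  0.27]
roll -0.003 dx 0.04 dy 0.68 dz -0.31
```

Emit:
apply_moves(series=[[[0,0,0.7,-0.3,0],[0,0,0,0,0],[1,0,0,0,0],[1,0,0,0,0],[1,0,0,0,0],[1,0,0,0,0],[1,0,0,0,0],[1,0,0,0,0],[1,0,0,0,0],[1,0,0,0,0]]], force=60)

```text
time_s: 4.02
tool_pos: [0.4534, 0.3078, 0.0561]
tool_rot: [-0.525, 0.526, -0.473, 0.473]
wrist_force: [-0.1, 0.2, 0.2]
opening: 0.449
```

```bash
python3 - <<'E'
from h import *
togo(.54,.088,.084,-90)
E
```

```text
t 4.0167 p [0.4534 0.3078 0.0561] yaw -83.99 tilt [-0.e+00 -1.e-04 -1.e+00] open 0.449 F [-0.11  0.22  0.22]
roll 0.105 dx 21.98 dy -2.79 dz 8.66
```

Emit:
apply_moves(series=[[[1,0,0,0,0],[1,0,0,0,0],[1,0,0,0,0],[1,0,0,0,0],[1,0,0,0,0],[1,0,0,0,0],[1,0,0,0,0],[1,0,0,0,0],[1,0,0,0,0],[1,0,0,0,0],[1,0,0,0,0],[1,0,0,0,0]]])

```text
time_s: 5.02
tool_pos: [0.4534, 0.3078, 0.0561]
tool_rot: [0.526, -0.525, 0.473, -0.473]
wrist_force: [-0.7, 1.4, -0.9]
opening: 0.171
```

Emit:
apply_moves(series=[[[1,0,-0.5,0,0],[1,0,-0.5,0,0],[1,0,-0.5,0,0],[1,0,-0.5,0,0],[1,0,-0.5,0,0],[1,0,-0.5,0,0],[1,0,0,0,0],[1,0,0,0,0]]])

```text
time_s: 5.68
tool_pos: [0.4536, 0.3079, 0.0866]
tool_rot: [0.526, -0.525, 0.473, -0.473]
wrist_force: [-0.2, 0.7, -4.1]
opening: 0.172
```

```bash
python3 - <<'E'
from h import *
save('w3','wrist')
togo(.54,.088,.084,-90); print(tool()[2]['torque'])
E
```

```text
t 5.7333 p [0.4533 0.3077 0.0862] yaw -84.0 tilt [-0.e+00 -1.e-04 -1.e+00] open 0.174 F [ 0.08  0.04 -4.19]
roll 0.105 dx 21.97 dy 0.22 dz 8.67
[-0.09076655  0.43035106  0.02323978]
```

View pics/w3.png

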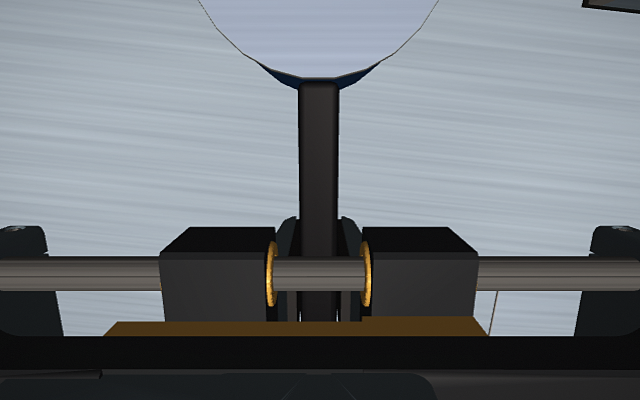

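Grasp is firm, the bar is centred between the pads at (320,200), and the pot hangs level. I'll back out, align with the bay and move sideways.

Emit:
apply_moves(series=[[[1,0,0.3,-1.0,0],[1,0,0.4,-1.8,0],[1,0,0.5,-1.8,0],[1,0,0.3,-0.8,0.035],[1,1.2,0,0,0.035],[1,2.0,0,0,0.035],[1,2.6,0,0,0],[1,2.6,0,0,0],[1,2.6,0,0,0],[1,2.6,0,0,0],[1,2.6,0,0,0],[1,2.0,0,0,0]]])

```text
time_s: 6.73
tool_pos: [0.4003, 0.118, 0.071]
tool_rot: [-0.499, 0.5, -0.5, 0.5]
wrist_force: [-0.3, 0.3, -3.7]
opening: 0.17
```

Emit:
apply_moves(series=[[[1,1.6,0,0,0],[1,1.0,0,0,0],[1,0,0,0,0],[1,0,0,0,0]]])

```text
time_s: 7.07
tool_pos: [0.4012, 0.0939, 0.0712]
tool_rot: [-0.5, 0.499, -0.5, 0.5]
wrist_force: [0.5, 0.0, -3.2]
opening: 0.171
```

```bash
python3 - <<'E'
from h import *
togo(.539,.088,.0625,-90); print(tool()[2]['torque'])
im=[r.get_image('wrist'),r.get_image('top')[120:300,200:440]]
im[0]=cv2.resize(im[0],(480,300))[:, :];im[1]=cv2.resize(im[1],(400,300),interpolation=cv2.INTER_CUBIC)
cv2.imwrite('pics/w4.png',np.vstack([np.pad(im[0],((0,0),(0,0),(0,0))),np.pad(im[1],((0,0),(0,80),(0,0)))])[:,:,::-1])
print(proj('wrist',(.599,.088,.143)),proj('wrist',(.599,.026,.131)),proj('wrist',(.599,.150,.131)))
E
```

```text
t 7.0667 p [0.4012 0.0939 0.0712] yaw -90.1 tilt [ 2.e-04  2.e-04 -1.e+00] open 0.171 F [ 0.46  0.04 -3.24]
roll -0.002 dx 0.59 dy 0.87 dz 13.78
[ 0.02175835  0.37560183 -0.01186344]
[ 361.00468118 -777.04460451] [ 688.76907802 -621.77461663] [  19.13160964 -619.84395878]
```

View pics/w4.png

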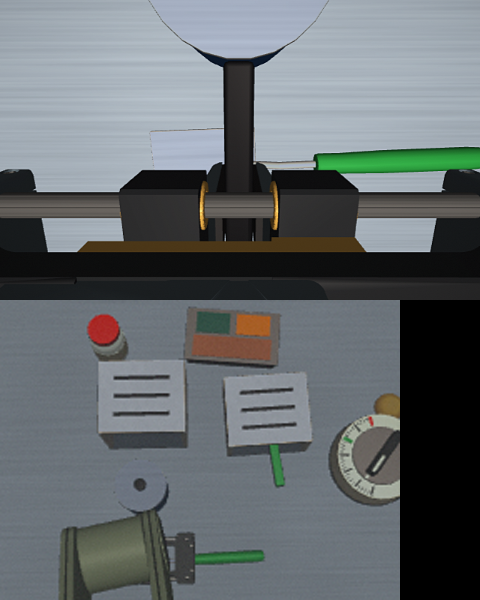

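```bash
python3 - <<'E'
from h import *
f=lambda u,v,z:ray('top',200+(u+.5)/1.6667-.5,120+(v+.5)/1.6667-.5,z)
print(f(139.5,184,.112)); q=np.array([f(*a,.143) for a in((98,62),(184,60),(187,132),(98,133))]);print(q.round(4),q.mean(0))
E
```

```text
[0.52026187 0.09445698 0.112     ]
[[0.7169 0.16   0.143 ]
 [0.7183 0.02   0.143 ]
 [0.5985 0.0162 0.143 ]
 [0.5989 0.158  0.143 ]] [0.65815911 0.08855364 0.143     ]
```

Emit:
apply_moves(series=[[[1,0.6,0,0.6,0],[1,0,0,1.4,0],[1,0,0,2.0,0],[1,0,0,2.0,0],[1,0,0,2.0,0],[1,0,0,2.0,0],[1,0,0,2.0,0],[1,0,0,1.2,0],[1,0,0,0.6,0],[1,0,0,0,0],[1,0,0,0,0]]])

```text
time_s: 8.08
tool_pos: [0.5384, 0.0882, 0.0706]
tool_rot: [-0.499, 0.501, -0.5, 0.5]
wrist_force: [-0.1, -0.4, -4.2]
opening: 0.174
```

```bash
python3 - <<'E'
from h import *
togo(.539,.088,.0625,-90)
E
```

```text
t 8.0833 p [0.5384 0.0882 0.0706] yaw -89.98 tilt [-1.9e-03 -3.0e-04 -1.0e+00] open 0.174 F [-0.09 -0.41 -4.21]
roll 0.0 dx 0.02 dy 0.81 dz 0.06
```

Emit:
apply_moves(series=[[[1,0,0.2,0,0],[1,0,0.2,0,0],[1,0,0.2,0,0],[1,0,0.15,0,0],[1,0,0,0,0],[1,0,0,0,0]]])

```text
time_s: 8.58
tool_pos: [0.5389, 0.0881, 0.0636]
tool_rot: [0.5, -0.5, 0.5, -0.5]
wrist_force: [-0.8, 0.4, -3.3]
opening: 0.171
```

Emit:
apply_moves(series=[[[1,0,0.05,0,0],[1,0,0.05,0,0],[1,0,0,0,0],[1,0,0,0,0]]])

```text
time_s: 8.92
tool_pos: [0.5392, 0.0881, 0.0627]
tool_rot: [-0.5, 0.5, -0.5, 0.5]
wrist_force: [0.1, 0.6, -4.4]
opening: 0.17
```

```bash
python3 - <<'E'
from h import *
togo(.539,.088,.0625,-90);print(tool()[2]['torque'])
E
```

```text
t 8.9167 p [0.5392 0.0881 0.0627] yaw -90.01 tilt [ 1.e-04 -1.e-04 -1.e+00] open 0.17 F [ 0.14  0.65 -4.36]
roll -0.0 dx 0.01 dy 0.02 dz -0.02
[ 0.06170022  0.41066988 -0.01821036]
```

Emit:
apply_moves(series=[[[1,0,0.05,0,0],[1,0,0.05,0,0],[1,0,0,0,0],[1,0,0,0,0]]])

```text
time_s: 9.25
tool_pos: [0.5392, 0.0881, 0.0621]
tool_rot: [-0.5, 0.5, -0.5, 0.5]
wrist_force: [-2.6, 0.6, 1.6]
opening: 0.169
```

```bash
python3 - <<'E'
from h import *
togo(.539,.088,.0625,-90);print(tool()[2]['torque'])
E
```

```text
t 9.25 p [0.5392 0.0881 0.0621] yaw -90.01 tilt [ 4.e-04 -1.e-04 -1.e+00] open 0.169 F [-2.61  0.57  1.57]
roll -0.0 dx 0.01 dy -0.04 dz -0.02
[ 0.01012854  0.44182883 -0.03462534]
```

Contact reached at the expected height. Releasing and lifting away.

Emit:
apply_moves(series=[[[0.4,0,0,0,0],[0.4,0,0,0,0],[0.4,0,0,0,0],[0.4,0,0,0,0],[0.4,0,0,0,0],[0.4,0,0,0,0],[0.4,0,0,0,0],[0.4,0,0,0,0],[0.4,0,0,0,0],[0.4,0,0,0,0]]])

```text
time_s: 10.08
tool_pos: [0.5392, 0.0881, 0.0617]
tool_rot: [-0.5, 0.5, -0.5, 0.5]
wrist_force: [-0.1, 0.0, -0.1]
opening: 0.603
```

```bash
python3 - <<'E'
from h import *
togo(.539,.088,.0625,-90);save('w5','wrist')
E
```

```text
t 10.0833 p [0.5392 0.0881 0.0617] yaw -90.01 tilt [ 1.e-04 -1.e-04 -1.e+00] open 0.603 F [-0.15  0.01 -0.05]
roll -0.0 dx 0.01 dy -0.08 dz -0.02
```

View pics/w5.png

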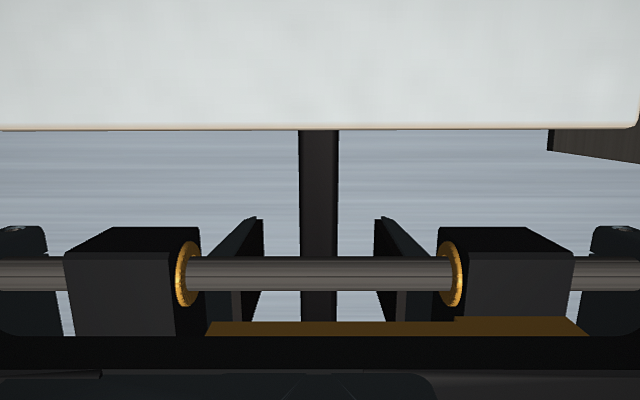

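The handle lies straight out of the bay front and the fingers are clear on both sides. Lifting, then on to the timer.

Emit:
apply_moves(series=[[[0.4,0,-1.5,0,0],[0.4,0,-3.5,0,0],[0.4,0,-3.5,0,0],[0,0,-3.5,0,0],[0,0,-2.0,0,0],[0,1.6,0,0.3,0],[0,3.6,0,0.3,0],[0,3.6,0,0.3,0],[0,3.6,0,0.3,0],[0,3.6,0,0.3,0],[0,3.6,0,0.3,0],[0,3.6,0,0.3,0]]])

```text
time_s: 11.13
tool_pos: [0.5599, -0.1456, 0.2017]
tool_rot: [-0.5, 0.5, -0.5, 0.5]
wrist_force: [0.5, 0.2, -0.1]
opening: 1.0
```

Emit:
apply_moves(series=[[[0,3.6,0,0.3,0],[0,3.6,0,0.3,0],[0,3.6,0,0.1,0],[0,3.6,0,0,0],[0,2.0,0,0,0],[0,0,0,0,-0.12],[0,0,0,0,-0.12],[0,0,0,0,-0.12],[0,0,0,0,-0.12],[0,0,0,0,-0.12],[0,0,0,0,-0.12],[0,0,0,0,-0.12]]])

```text
time_s: 12.13
tool_pos: [0.567, -0.3078, 0.2015]
tool_rot: [-0.661, 0.661, -0.251, 0.251]
wrist_force: [-0.0, 0.1, 0.2]
opening: 1.0
```

Emit:
apply_moves(series=[[[0,0,0,0,-0.12],[0,0,0,0,-0.12],[0,0,0,0,-0.12],[0,0,0,0,-0.12],[0,0,0,0,-0.12],[0,0,0,0,-0.12],[0,0,0,0,-0.12],[0,0,0,0,-0.12],[0,0,0,0,-0.12],[0,0,0,0,-0.12],[0,0,0,0,-0.12],[0,0,0,0,-0.12]]])

```text
time_s: 13.13
tool_pos: [0.567, -0.3078, 0.2015]
tool_rot: [0.662, -0.662, -0.247, 0.247]
wrist_force: [0.0, 0.1, 0.2]
opening: 0.996
```

```bash
python3 - <<'E'
from h import *
togo(.567,-.3075,.16,51.2);print(tool()[2]['q'])
E
```

```text
t 13.1333 p [ 0.567  -0.3078  0.2015] yaw 40.96 tilt [-2.e-04  1.e-04 -1.e+00] open 0.996 F [0.01 0.15 0.24]
roll -0.179 dx 0.02 dy 4.15 dz 0.02
[-5.15134632e-01  4.44749205e-01  1.42866981e+00 -5.01638134e-05
  1.26841240e+00 -1.23009043e+00]
```

Emit:
apply_moves(series=[[[0,0,0,0,-0.09],[0,0,0,0,-0.09],[0,0,0,0,0]]])

```text
time_s: 13.38
tool_pos: [0.567, -0.3078, 0.2015]
tool_rot: [0.638, -0.638, -0.304, 0.305]
wrist_force: [-0.3, 0.4, 0.4]
opening: 1.002
```

```bash
python3 - <<'E'
from h import *
togo(.567,-.3075,.16,51.2)
save('w6','wrist');print(proj('wrist',(.567,-.3075,.104)),proj('wrist',(.533,-.2794,.104)),proj('wrist',(.6002,-.3336,.104)))
E
```

```text
t 13.3833 p [ 0.567  -0.3078  0.2015] yaw 51.02 tilt [-3.e-04  0.e+00 -1.e+00] open 1.002 F [-0.26  0.38  0.36]
roll -0.003 dx 0.03 dy 4.15 dz 0.02
[318.866768  207.2496403] [319.28837326 146.99545507] [319.84076394 260.7146286 ]
```

View pics/w6.png

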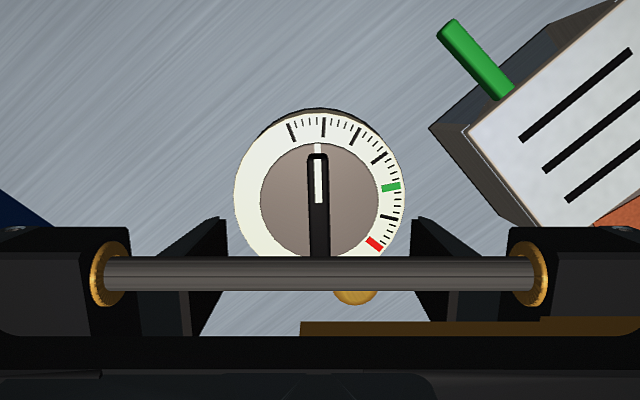

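The dial bar is upright at column 318, well centred between the pads. The marks are at 0 (291,132), 5 (323,126), green (391,188) and red (374,244), and the pointer tip is at (317,148), about 4 min. I'll compute angles from these.

```bash
python3 - <<'E'
from h import *
def a(c,X): d=(X-c)[:2]; return np.degrees(np.arctan2(d[1],d[0]))
P=[(291,132),(323,126),(355,136),(380,158),(391,188),(389,217),(374,244)]
W=np.array([ray('wrist',*p,.062) for p in P])
# fit circle centre of marks
A=np.c_[2*W[:,:2],np.ones(7)];s=np.linalg.lstsq(A,(W[:,:2]**2).sum(1),rcond=None)[0];c=s[:2];print('c',c,'r',np.sqrt(s[2]+c@c))
for cc in(c,np.array([.568,-.309])):
    z=[a(np.r_[cc,0],w)+25*i for i,w in enumerate(W)];print(np.round(z,1),np.mean(z))
b=ray('wrist',317.5,157,.104);e=ray('wrist',319,250,.104);print(b,e,a(e,b))
E
```

```text
c [ 0.5709189  -0.31044504] r 0.06222588921827003
[162.4 162.8 162.4 161.5 161.1 162.3 161.9] 162.0538389310519
[162.9 162.  160.3 158.7 158.1 159.7 160.1] 160.24663038182044
[ 0.53768603 -0.28486494  0.104     ] [ 0.59304062 -0.32859558  0.104     ] 141.69093056038525
```

Emit:
apply_moves(series=[[[0.4,0.1,2.0,-0.3,0],[0.4,0,2.5,0,0],[0.4,0,2.5,0,0],[0.4,0,2.0,0,0],[0.4,0,1.5,0,0],[0.4,0,0.85,0,0],[0.4,0,0,0,0],[0.4,0,0,0,0]]], force=30)

```text
time_s: 14.1
tool_pos: [0.5703, -0.3091, 0.0884]
tool_rot: [-0.638, 0.639, 0.304, -0.304]
wrist_force: [0.2, -0.5, 0.6]
opening: 0.601
```

```bash
python3 - <<'E'
from h import *
togo(.570,-.309,.088,51.7)
E
```

```text
t 14.1 p [ 0.5703 -0.3091  0.0884] yaw 50.88 tilt [ 1.e-04 -1.e-04 -1.e+00] open 0.601 F [ 0.21 -0.46  0.62]
roll -0.014 dx -0.01 dy 0.04 dz 0.03
```

Emit:
apply_moves(series=[[[1,0,0,0,-0.013],[1,0,0,0,0],[1,0,0,0,0],[1,0,0,0,0],[1,0,0,0,0],[1,0,0,0,0],[1,0,0,0,0],[1,0,0,0,0],[1,0,0,0,0],[1,0,0,0,0],[1,0,0,0,0],[1,0,0,0,0]]], force=30)

```text
time_s: 15.1
tool_pos: [0.5696, -0.3095, 0.0885]
tool_rot: [-0.636, 0.637, 0.308, -0.309]
wrist_force: [-5.2, -2.7, 4.1]
opening: 0.173
```

Emit:
apply_moves(series=[[[1,0,0,0,0],[1,0,0,0,0],[1,0,0,0,0],[1,0,0,0,0.05],[1,0,0,0,0.1],[1,0,0,0,0.1],[1,0,0,0,0.1],[1,0,0,0,0.1],[1,0,0,0,0.05]]])

```text
time_s: 15.85
tool_pos: [0.5704, -0.3089, 0.0885]
tool_rot: [-0.693, 0.693, 0.14, -0.139]
wrist_force: [-2.0, -2.2, 2.4]
opening: 0.174
```

```bash
python3 - <<'E'
from h import *
togo(.570,-.309,.088,141.7-90-(155.5-20.4));print(tool()[2]['torque'],tool()[2]['q'])
E
```

```text
t 15.85 p [ 0.5704 -0.3089  0.0885] yaw 22.8 tilt [ 9.e-04 -1.e-04 -1.e+00] open 0.174 F [-1.97 -2.23  2.37]
roll 1.853 dx 0.01 dy 0.05 dz -0.04
[-0.21319542  0.28820669  0.06514722] [-5.14219832e-01  5.37863098e-01  1.57111396e+00  4.43426695e-04
  1.03183845e+00 -9.12324481e-01]
```

Emit:
apply_moves(series=[[[1,0,0,0,0.1],[1,0,0,0,0.1],[1,0,0,0,0.1],[1,0,0,0,0.1],[1,0,0,0,0.1],[1,0,0,0,0.1],[1,0,0,0,0.1],[1,0,0,0,0.1],[1,0,0,0,0.1],[1,0,0,0,0.1],[1,0,0,0,0.1],[1,0,0,0,0.1]]])

```text
time_s: 16.85
tool_pos: [0.5726, -0.3094, 0.0885]
tool_rot: [0.651, -0.651, 0.274, -0.278]
wrist_force: [3.3, -3.1, -1.1]
opening: 0.174
```

Emit:
apply_moves(series=[[[1,0,0,0,0.1],[1,0,0,0,0.1],[1,0,0,0,0.1],[1,0,0,0,0.1],[1,0,0,0,0.1],[1,0,0,0,0.1],[1,0,0,0,0.08],[1,0,0,0,0],[1,0,0,0,0]]])

```text
time_s: 17.6
tool_pos: [0.5731, -0.3106, 0.0885]
tool_rot: [0.523, -0.522, 0.474, -0.479]
wrist_force: [4.7, -5.7, -1.4]
opening: 0.179
```

```bash
python3 - <<'E'
from h import *
togo(.570,-.309,.088,141.7-90-(100-20.4));print(tool()[2]['torque'],tool()[2]['q'])
save('w7','wrist')
E
```

```text
t 17.6 p [ 0.5731 -0.3106  0.0885] yaw -84.71 tilt [ 0.0068 -0.0036 -1.    ] open 0.179 F [ 4.71 -5.7  -1.44]
roll -0.992 dx -0.35 dy 0.05 dz -0.01
[-0.79220908 -0.36539473 -0.07095562] [-5.14336587e-01  5.39222021e-01  1.56854758e+00  2.65577378e-04
  1.02616666e+00  9.64002193e-01]
```

View pics/w7.png

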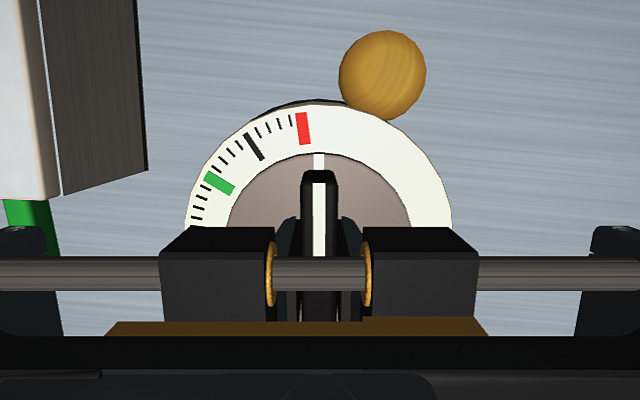

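The pointer at column 319 is clearly past the red mark at column 303, at about 157°. Turning back to 100°.

Emit:
apply_moves(series=[[[1,0,0,0,-0.1],[1,0,0,0,-0.1],[1,0,0,0,-0.1],[1,0,0,0,-0.1],[1,0,0,0,-0.1],[1,0,0,0,-0.1],[1,0,0,0,-0.1],[1,0,0,0,-0.1],[1,0,0,0,-0.1],[1,0,0,0,-0.09],[1,0,0,0,0],[1,0,0,0,0]]])

```text
time_s: 18.65
tool_pos: [0.5721, -0.309, 0.0885]
tool_rot: [0.686, -0.686, 0.17, -0.173]
wrist_force: [5.3, -0.1, 0.2]
opening: 0.174
```

```bash
python3 - <<'E'
from h import *
togo(.570,-.309,.088,-27.95);print(tool()[2]['torque'])
E
```

```text
t 18.65 p [ 0.5721 -0.309   0.0885] yaw -28.1 tilt [ 4.3e-03 -7.0e-04 -1.0e+00] open 0.174 F [ 5.33 -0.13  0.2 ]
roll -0.003 dx -0.19 dy 0.05 dz -0.1
[-0.16628861 -0.65373093  0.04701321]
```

Open, lift straight up, then check.

Emit:
apply_moves(series=[[[0.5,0,0,0,0],[0.5,0,0,0,0],[0.5,0,0,0,0],[0.5,0,0,0,0],[0.5,0,0,0,0],[0.5,0,0,0,0],[0.5,0,0,0,0],[0.5,0,-1.0,0,0],[0.5,0,-2.5,0,0],[0.5,0,-3.0,0,0],[0.5,0,-3.0,0,0],[0.5,0,-2.0,0,0]]])

```text
time_s: 19.65
tool_pos: [0.5709, -0.3095, 0.2073]
tool_rot: [-0.686, 0.687, -0.169, 0.172]
wrist_force: [0.2, -0.8, 0.4]
opening: 0.5
```

```bash
python3 - <<'E'
from h import *
togo(.570,-.309,.2,-27.95)
save('w8','wrist',(150,60,500,322),2.28)
E
```

```text
t 19.65 p [ 0.5709 -0.3095  0.2073] yaw -27.97 tilt [ 0.004  -0.0023 -1.    ] open 0.5 F [ 0.15 -0.76  0.43]
roll -0.0 dx -0.1 dy 0.73 dz -0.0
```

View pics/w8.png

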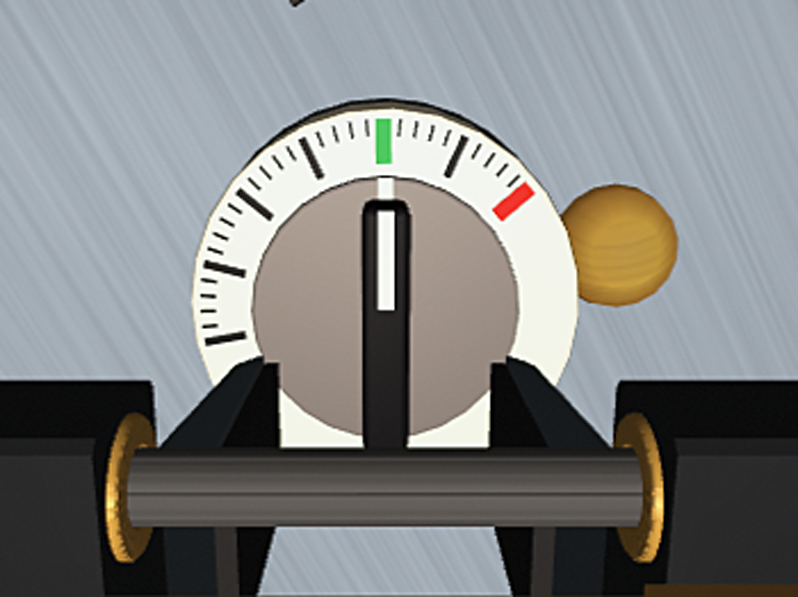

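The pointer (column 386) lines up with the green mark (column 384). One last look at the pot and the bystanders.

```bash
python3 - <<'E'
from h import *
a=r.get_image('top')[120:290,225:465];b=r.get_image('scene')[130:310,215:435]
a=cv2.resize(a,(424,300),interpolation=cv2.INTER_CUBIC);b=cv2.resize(b,(367,300),interpolation=cv2.INTER_CUBIC)
cv2.imwrite('pics/fin.png',np.hstack([a,b])[:,:,::-1])
for X in((.501,.088,.081),(.597,.088,.072)):
    print((proj('top',X)-[225,120])*1.766)
print(tool()[2]['qvel'])
E
```

```text
[109.29578865 209.42305433]
[110.00646115 150.0869167 ]
[ 0.00053488  0.03623675  0.06472603  0.00046613 -0.0079725   0.00067679]
```

View pics/fin.png

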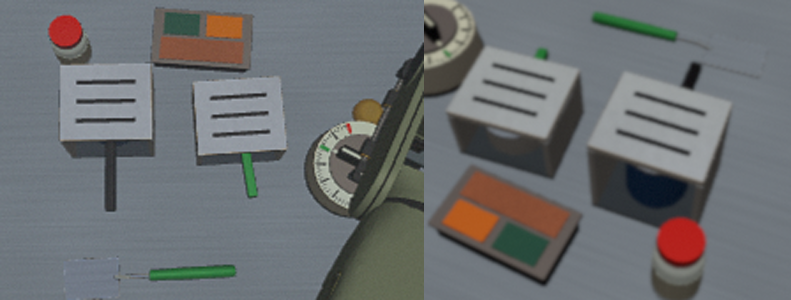

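The handle end is at (110,209), against a predicted (109,209). The pot is inside the tall bay and the bystanders are unmoved. Handing in.

Emit:
apply_moves(series=[[[0.5,0,0,0,0],[0.5,0,0,0,0],[0.5,0,0,0,0]]])

```text
time_s: 20.05
tool_pos: [0.5693, -0.3086, 0.2015]
tool_rot: [0.686, -0.686, 0.172, -0.17]
wrist_force: [-0.4, 0.1, 0.2]
opening: 0.501
```

```bash
python3 -c "
from station import r
print(r.finish_job())"
```

```text
the job is handed in; nothing more can be done
None
```

The pot is in the tall bay and the timer is set to 20 minutes. I handed the job in at about 20 s of robot time, and it gave no verdict.

- **Pot:** I lifted it by the handle, set it on the tall bay's plate and released it. In the final top view the handle end was within about 1 px of where a centred, straight-out pot would put it. I judged uprightness only from the level grasp and the contact height, since the hood hides the body from above.
- **Timer:** I turned the dial clockwise to about 157°, where the wrist view showed the pointer past the red mark. Then I turned it back, and after release the pointer sat on the green 20-minute mark to within about 1°.
- **Other things:** The pan, spatula, meal tray and spice jar looked unmoved by eye in the last pictures. The gripper was clear of everything, and no check failed.
- **One disagreement:** The first wrist-camera estimate of the handle was about 8 mm off the top view, so I measured again from closer before grasping.

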